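# Take the pile of bench kit apart into its fitted holders

### The arm

A 6-joint arm with a two-finger parallel gripper is mounted at the origin on a cart in front of the work surface, level with it; the furniture and walls round the work are solid. World frame = base frame: x ahead of the robot, y to its left, z up, the work surface at z = 0. Lengths are in m, angles in rad, forces in N, time in s.
With the tool pointing down it reaches from about 0.3 to 0.775 m from the base axis. Payload 14.6 kg.
Tool frame: the origin (TCP) lies midway between the tips of the shut fingers; the grasp point (between the pads) lies 19 mm behind it (ctrl.pinch_z is the distance from the TCP to the grasp point, in m); z points along the fingers, y is the line along which they close (so a half turn about z gives the same grasp; the last joint's range is limited). The gripper opens to 94 mm and grips with 3 to 60 N. Pads are 16 mm wide; open, the fingers measure 119 mm over their backs; the gripper's body (75 mm by 177 mm) begins 78 mm behind the grasp point.
Start: joints at [-1.201, 0.3, 1.521, -0, 1.321, -0.067], TCP at [0.233, -0.498, 0.205] pointing down, gripper open.
Joint ranges: [-3.03, 3.03], [-0.79, 2.21], [0.23, 2.52], [-1.04, 4.18], [0, 3.07], [-2.55, 2.55]. Speed limits (rad/s): [2.22, 2.22, 2.57, 3.14, 3.14, 3.14].

### API

Orientations are given as [roll, pitch, yaw] about the fixed x, y, z axes, in that order (R = Rz(yaw) Ry(pitch) Rx(roll)).
In Python, from station import ctrl gives the robot as it stands.
- The arm moves only by the tool jog_arm, never from a script. Its argument "motion" is a list of rows, each a list of 7 numbers: the shift along the tool's x, y, z in m, then the turn, a rotation vector about the tool's x, y, z in rad, then the opening, from -1 (shut) to 1 (fully open). In form: [[tx, ty, tz, rx, ry, rz, gripper], ...]. A call has 1 to 5 rows; each row shifts and turns the commanded pose from where the row before left it, along the tool's axes as they then stand; what a row does not reach is not made up. A row lasts 1/10 s, in which the tool goes at most 50 mm and 8.59 degrees, less where a joint would pass 70% of its speed; a pose out of reach is approached as far as the arm can. A call is refused whole if a number of a shift passes 0.05 or a number of a turn 0.15, either way. A call with a gripper value outside its range is refused whole. The fingers move at their own pace and stop on an object; "squeeze" is the grip in N (left out, the last holds). Time passes only in rows, so rows that do not move let the fingers close. It gives the time, the measured TCP pose, the force, the opening and the grip force at its end, in the units of the state.
- ctrl.get_obs(): the state, without advancing time (a new reading comes with each control period).
- ctrl.camera(name): name is "side" or "top"; returns the picture (384x512x3 uint8, red, green, blue); there is no depth.
- ctrl.camera_model(name): a dict with "intrinsics" (3x3 intrinsics, pixels), "rvec" (rotation vector, rad) and "tvec" (3), from world to camera coordinates, as OpenCV has them. Camera axes: x right, y down, z forward; pixel columns grow to the right and rows downward; lengths in m; the calibration is good to about 2 mm. A picture is of the moment at which its call begins. camera_model takes no time and is no camera call.
- ctrl.hand_in(): hands the job in; it is judged then, once.
The state is a dict: "time_s": time; "qpos": joint angles; "joint_vel": joint speeds; "tau": joint torques, N m; "ee_pos": TCP position; "eef_rot": TCP orientation; "force": force on the tool from outside, world axes, zero at the start; "moment": the same for the moment, N m; "grip_width": finger opening in m; "grip_force": force on a finger pad.
Only numpy, scipy, OpenCV 4.12 (cv2) and the standard library are available. Lean on these libraries where they do the work, as an engineer would, in place of code of your own. Each camera call takes 0.05 s, during which the arm holds its last target. There are 200 camera calls.

### The job

A pile of bench kit stands on the steel block. Take it apart from the top down, one piece at a time, and set each piece, let go and the right way up, in the holder made for it: the wooden peg in the hole of the socket block, the black rubber cup over the short post, the round tin in the round tray, and last the steel block flat in the square tray, inside the rims. Do not shift or tip the small black setting block with the blue pad.

Things in the scene. Friction and masses are not known exactly. Their poses are not given: they have to be found in the camera images.
- wood_peg: plain wooden ring peg, round, tapering slightly upward, 24 mm in diameter at the foot and 56 mm tall. At the start it stands on the tin's lid inside the ring of the rubber cup, the upper 30 mm showing. Origin: centre of its underside; z up along the peg.
- rubber_cup: black rubber eyecup, a ring 52 mm in outer diameter and 26 mm tall with an opening about 34 mm wide right through it. At the start it lies on the tin's lid round the peg. Origin: centre of its underside; z up.
- tin: round silver-coloured tin with its lid fixed on, 27 mm tall; the lid, its upper 8 mm, is 60 mm in diameter, the body below it 56 mm. At the start it stands on the steel block. Origin: centre of its underside; z up.
- steel_block: flat square bench block of bare steel, 63 x 63 x 20 mm, 0.5 to 0.75 kg, the lowest piece of the pile, on the work surface. Origin: centre of its underside; x and y square to its sides, z up.
- socket_block: holder for the peg: fixed square wooden block, 66 x 66 x 20 mm, with a round blind hole 40 mm in diameter and 15 mm deep in the middle of its top (floor of the hole 5 mm above the underside). Origin: centre of its underside; z up.
- cup_stand: holder for the rubber cup: fixed wooden disc, 76 mm in diameter and 6 mm thick, with a short round post in the middle, 20 mm in diameter, its top 22 mm above the underside; the cup goes over the post and rests on the disc. Origin: centre of its underside; z up.
- round_tray: holder for the tin: fixed round wooden tray with a cork floor, inside diameter 76 mm, outside 88 mm; floor 3 mm and top of the low rim 8 mm above the underside. Origin: centre of its underside; z up.
- square_tray: holder for the steel block: fixed square wooden tray with a cork floor, inside 78 x 78 mm, outside 90 x 90 mm; floor 3 mm and top of the low rim 8 mm above the underside. Origin: centre of its underside; x and y square to its sides, z up. The block goes in with its sides roughly along the tray's.
- setting_block: bystander, not to be shifted: small loose black setting block, 42 x 75 mm, with a blue rubber pad on top, 30 mm tall in all. Origin: centre of its underside; y along its 75 mm side, z up.
Mind the look-alikes: they are no part of the job. What is shaped like the steel_block but red is not meant.

How it is judged:
On the way, in this order (a step that is already met when the one before it is completed fails the run):
1. the wooden peg stands upright in the hole of the socket block (horizontal distance between wood_peg and socket_block below 0.013 m and z of wood_peg in the frame of socket_block between 0.002 and 0.008 m and angle between wood_peg's own z axis and vertical below 0.08 rad and linear speed of wood_peg below 0.02 m/s and angular speed of wood_peg below 0.2 rad/s and contact force between wood_peg and the fingers below 0.1 N), for 0.2 s.
2. the rubber cup sits flat over the post of the cup stand (horizontal distance between rubber_cup and cup_stand below 0.013 m and z of rubber_cup in the frame of cup_stand between 0.003 and 0.009 m and angle between rubber_cup's own z axis and vertical below 0.08 rad and linear speed of rubber_cup below 0.02 m/s and angular speed of rubber_cup below 0.2 rad/s and contact force between rubber_cup and the fingers below 0.1 N), for 0.2 s.
3. the tin stands flat inside the rim of the round tray (horizontal distance between tin and round_tray below 0.013 m and z of tin in the frame of round_tray between 0 and 0.006 m and angle between tin's own z axis and vertical below 0.08 rad and linear speed of tin below 0.02 m/s and angular speed of tin below 0.2 rad/s and contact force between tin and the fingers below 0.1 N), for 0.2 s.
4. the steel block lies flat inside the rim of the square tray (horizontal distance between steel_block and square_tray below 0.013 m and z of steel_block in the frame of square_tray between 0 and 0.006 m and angle between steel_block's own z axis and vertical below 0.08 rad and linear speed of steel_block below 0.02 m/s and angular speed of steel_block below 0.2 rad/s and contact force between steel_block and the fingers below 0.1 N), for 0.2 s.
At the end, for the whole second after the job is handed in: Peg on the floor of the socket hole, cup on the disc over the post, tin on the floor of the round tray, steel block on the floor of the square tray: each within 13 mm of its holder's centre, 3 mm of its seated height and 0.08 rad of upright, released and at rest (all of step 1 and all of step 2 and all of step 3 and all of step 4); the robot touches nothing.
It fails at once if the setting block is shifted by more than 20 mm or tipped (distance of setting_block from where it was at the start of the episode above 0.02 m or angle between setting_block's own z axis and vertical above 0.3 rad).
It also fails if it takes over 106 s, if anything falls off the work surface, if the arm or the gripper's body presses on something with over 40 N, if the wrist force passes 120 N, or if a joint passes its speed limit or range.

## Working session

There is one attempt and no reset: what is moved stays moved. The work goes in short steps, Python scripts to look and compute and a tool call to move; the robot and the scene stay as the last step left them, time stands still between calls to the robot, and variables do not carry over. Pictures are saved under pics/ and viewed, at most 14 in all, crops included, and the job is handed in when it is done.

Besides the shell and the picture viewer there is one more tool, called after "Call:" as name([rows], argument=value, ...), one row to a line, values as JSON. jog_arm: Moves the arm, as the interface text tells. Its arguments: {"type":"object","properties":{"motion":{"type":"array"},"squeeze":{"type":"number"}},"required":["motion"]}

```bash
mkdir -p pics
cat > h.py <<'E'
import numpy as np, cv2
from station import ctrl
def shot(n,f):
    im=ctrl.camera(n); cv2.imwrite(f'pics/{f}.png',im[:,:,::-1]); return im
def ray(n,uv,z):
    m=ctrl.camera_model(n); K=np.array(m['intrinsics']); R=cv2.Rodrigues(np.array(m['rvec'],float))[0]; t=np.array(m['tvec'],float).ravel()
    c=-R.T@t; d=R.T@np.linalg.inv(K)@np.array([uv[0],uv[1],1.]); return c+d*(z-c[2])/d[2]
def proj(n,p):
    m=ctrl.camera_model(n); return cv2.projectPoints(np.array([p],float),np.array(m['rvec'],float),np.array(m['tvec'],float),np.array(m['intrinsics'],float),None)[0].ravel()
E
python3 - <<'E'
from h import *
a=shot('top','t0');b=shot('side','s0')
for n in('top','side'):
    m=ctrl.camera_model(n);R=cv2.Rodrigues(np.array(m['rvec'],float))[0];print(n,-R.T@np.array(m['tvec']).ravel(),m['intrinsics'],R[2])
print(ctrl.get_obs(),ctrl.pinch_z)
E
```

```text
top [ 0.46801413 -0.2097329   0.91319306] [[404.36167368   0.         258.01256644]
 [  0.         404.36167368 189.64400264]
 [  0.           0.           1.        ]] [ 0.11149451 -0.01715123 -0.99361703]
side [ 0.81363875 -0.62213496  0.75763894] [[424.71042089   0.         254.75376902]
 [  0.         424.71042089 186.19645758]
 [  0.           0.           1.        ]] [-0.30485514  0.49505143 -0.81362609]
{'time_s': 0.1, 'qpos': array([-1.20062491e+00,  3.00355467e-01,  1.52149928e+00,  1.17808823e-05,
        1.32066857e+00, -6.66177379e-02]), 'joint_vel': array([-0.00107084, -0.00109625, -0.00047599,  0.00121187, -0.00019537,
       -0.00037128]), 'tau': array([ 3.18115599e-03, -5.32645154e+01, -3.53281474e+01,  7.10438238e-02,
        2.34790274e-02, -4.92987010e-05]), 'ee_pos': array([ 0.23257993, -0.49816322,  0.20498435]), 'eef_rot': array([-3.14066481e+00, -7.33396090e-05,  4.36786203e-01]), 'force': array([ 0.9543069 , -0.46010124,  0.70817358]), 'moment': array([0.02237531, 0.03730704, 0.05900422]), 'grip_force': 0.0, 'grip_width': 0.0944202590835353} 0.0188
```

View pics/t0.png

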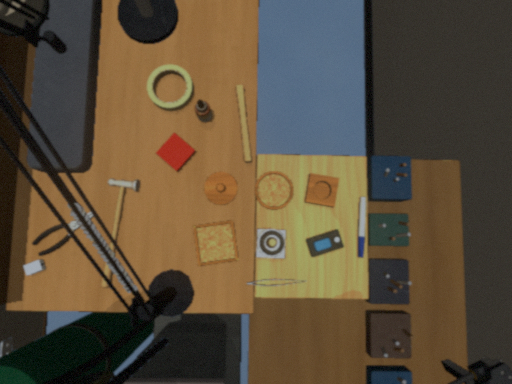

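View pics/s0.png

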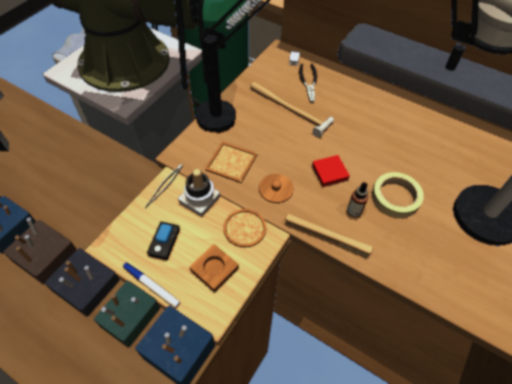

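Both pictures agree on what is where, by top pixel:
- **Pile:** (271,243), with a grey steel square under a round tin, black ring and peg.
- **Holders:** socket block (321,190), round tray (274,190), cup stand (221,188), square tray (216,243).
- **Setting block:** (324,243).
- **Could be confused:** the red block (176,152) with the steel block, the dark bottle (204,110) with the peg, the yellow ring (170,87) with the cup, and the round tray with the cup stand. The cup stand is the one with the post.

Next I'll check these in one close crop.

Run:
```python
from h import *
a=cv2.imread('pics/t0.png')[160:290,185:355];b=cv2.imread('pics/s0.png')[135:300,130:310]
A=cv2.resize(a,None,fx=4,fy=4,interpolation=2)[:, :];B=cv2.resize(b,None,fx=4,fy=4,interpolation=2)
cv2.imwrite('pics/ct0.png',A);cv2.imwrite('pics/cs0.png',cv2.resize(b,None,fx=3.5,fy=3.5,interpolation=2))
for n,uv,z in[('pile blk',(271,243),.02),('peg',(271,242),.1),('sock',(321.5,190),.02),('rtray',(274,190),.008),('cstand',(221.5,188),.006),('sqtray',(216.5,243),.008),('set',(324.5,243),.03)]: print(n,ray('top',uv,z).round(4))
for n,uv,z in[('peg',(197.5,177),.1),('sock',(214,268),.02),('rtray',(245,229),.008),('cstand',(276,189),.006),('sqtray',(232,162),.008),('set',(164,240),.03)]: print(n,ray('side',uv,z).round(4))
```

```text
pile blk [ 0.4511 -0.2555  0.02  ]
peg [ 0.4546 -0.2514  0.1   ]
sock [ 0.5701 -0.3667  0.02  ]
rtray [ 0.5694 -0.2614  0.008 ]
cstand [ 0.572 -0.143  0.006]
sqtray [ 0.4489 -0.1353  0.008 ]
set [ 0.4531 -0.3714  0.03  ]
peg [ 0.463 -0.264  0.1  ]
sock [ 0.5748 -0.3738  0.02  ]
rtray [ 0.5736 -0.2664  0.008 ]
cstand [ 0.5746 -0.1459  0.006 ]
sqtray [ 0.4535 -0.1375  0.008 ]
set [ 0.4632 -0.3821  0.03  ]
```

View pics/ct0.png

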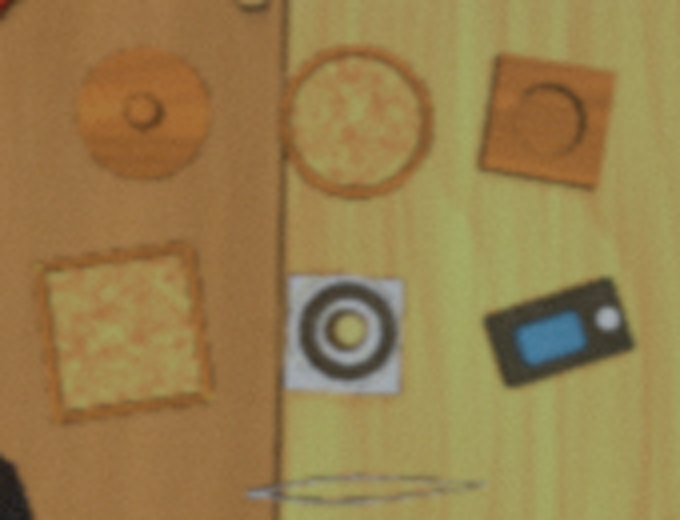

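View pics/cs0.png

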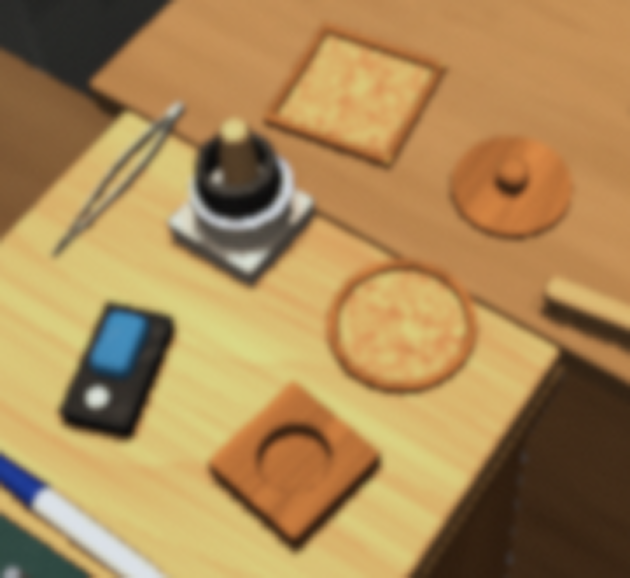

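```bash
cat >> h.py <<'E'
def tri(a,b):
    P=[]
    for n in('top','side'):
        m=ctrl.camera_model(n); P.append(np.array(m['intrinsics'])@np.c_[cv2.Rodrigues(np.array(m['rvec'],float))[0],np.array(m['tvec'],float).ravel()])
    x=cv2.triangulatePoints(P[0],P[1],np.array(a,float).reshape(2,1),np.array(b,float).reshape(2,1)).ravel(); return x[:3]/x[3]
E
python3 - <<'E'
from h import *
T=lambda x,y:(185+(x+.5)/4-.5,160+(y+.5)/4-.5)
S=lambda x,y:(130+(x+.5)/3.5-.5,135+(y+.5)/3.5-.5)
for n,t,s,z in[('peg',(349,329),(234,131),.103),('sockhole',(549,121),(295,459),.02),('rtray',(357,121.5),(402,325),.008),('cstand',(143.5,113),(511,185),.006),('post',(143,110),(511,172),.022),('sqtray',(125,333),(356,95.5),.008)]:
    print(n,'top',ray('top',T(*t),z).round(4),'side',ray('side',S(*s),z).round(4),'tri',tri(T(*t),S(*s)).round(4))
for n,t,z in[('cup',(348,330),.073),('tb',(344.5,334),.02),('set',(560,332),.03)]:print(n,ray('top',T(*t),z).round(4))
for nm,q,z in[('steel',[(287,276),(403,277),(402,393),(287,391)],.02),('sqt',[(38,265),(190,243),(212,400),(60,424)],.008),('setb',[(487,318),(610,279),(633,347),(512,386)],.025)]:
    w=[ray('top',T(*p),z)[:2] for p in q];e=[np.arctan2(*(w[(i+1)%4]-w[i])[::-1])for i in range(4)]
    print(nm,np.mean(w,0).round(4),np.degrees(e).round(1),[np.linalg.norm(w[(i+1)%4]-w[i]).round(4) for i in range(4)])
E
```

```text
peg top [ 0.4549 -0.253   0.103 ] side [ 0.4557 -0.2571  0.103 ] tri [ 0.454  -0.254   0.0984]
sockhole top [ 0.5703 -0.3676  0.02  ] side [ 0.5721 -0.3702  0.02  ] tri [ 0.5707 -0.3685  0.0154]
rtray top [ 0.5694 -0.2611  0.008 ] side [ 0.5708 -0.2641  0.008 ] tri [ 0.5696 -0.2617  0.0034]
cstand top [ 0.5723 -0.1407  0.006 ] side [ 0.5719 -0.1429  0.006 ] tri [ 0.5718 -0.1411  0.004 ]
post top [ 0.5721 -0.1416  0.022 ] side [ 0.572  -0.1448  0.022 ] tri [ 0.5716 -0.142   0.0188]
sqtray top [ 0.4492 -0.1339  0.008 ] side [ 0.4521 -0.1381  0.008 ] tri [ 0.4489 -0.1335  0.001 ]
cup [ 0.4539 -0.2541  0.073 ]
tb [ 0.4508 -0.255   0.02  ]
set [ 0.4539 -0.3716  0.03  ]
steel [ 0.4508 -0.2552] [ -89.5 -180.    89.9    1. ] [np.float64(0.0639), np.float64(0.0631), np.float64(0.0628), np.float64(0.0625)]
sqt [ 0.4494 -0.134 ] [ -80.8 -170.7   99.7    9.8] [np.float64(0.0852), np.float64(0.0874), np.float64(0.0845), np.float64(0.0882)]
setb [ 0.4537 -0.3729] [ -71.7 -161.4  108.4   20.6] [np.float64(0.0712), np.float64(0.0388), np.float64(0.0698), np.float64(0.039)]
```

Run:
```python
from h import *
print('base',ray('top',(172,292),.01),ray('side',(215,117),.01))
print('elbow',tri((145,310),(212,35)))
o=ctrl.get_obs();print('tool px',proj('top',o['ee_pos']),proj('side',o['ee_pos']))
a=cv2.imread('pics/t0.png')[250:350,90:230];b=cv2.imread('pics/s0.png')[0:140,150:290]
B=np.zeros((560,0,3),np.uint8)
A=cv2.resize(a,(400,286));B=cv2.resize(b,(400,400));c=np.zeros((400,800,3),np.uint8);c[:286,:400]=A;c[:,400:]=B
cv2.imwrite('pics/lamp.png',c)
```

```text
base [ 0.34167541 -0.0416938   0.01      ] [ 0.34005604 -0.04521111  0.01      ]
elbow [ 0.34605691 -0.04118817  0.23999728]
tool px [418.58955793 378.05789431] [-10.2594053  172.88780035]
```

View pics/lamp.png

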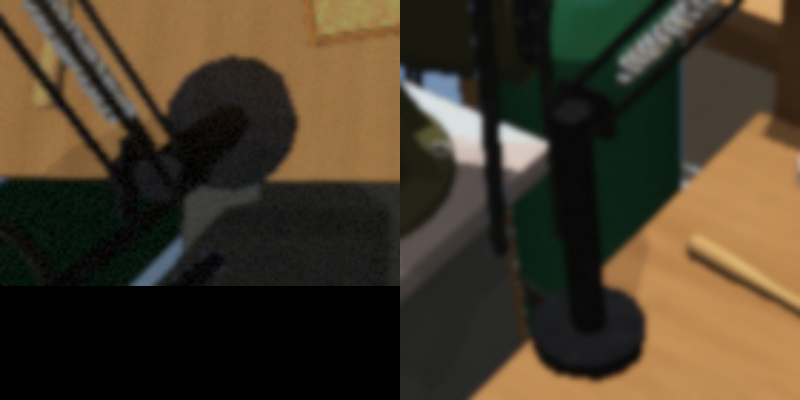

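Only the lamp stands near the work, at (0.342,-0.043), about 0.24 m tall. The crop confirms my picks, so I'm moving: first turning to yaw 0, so tool x is world x and tool y is world -y.

Call:
jog_arm([
  [0,0,0,0,0,0.146,1],
  [0,0,0,0,0,0.146,1],
  [0,0,0,0,0,0.145,1],
  [0.03,-0.03,0,0,0,0,1],
  [0.03,-0.03,0,0,0,0,0],
], squeeze=20)

```text
time_s: 0.6
ee_pos: [0.2928, -0.4377, 0.2049]
eef_rot: [-3.141, 0.0, -0.003]
force: [1.4, -1.0, 0.3]
grip_width: 0.0887
grip_force: 0.0
```

Call:
jog_arm([
  [0.03,-0.035,0,0,0,0,0],
  [0.03,-0.035,0,0,0,0,0],
  [0.03,-0.035,0,0,0,0,0],
  [0.03,-0.035,0,0,0,0,0],
  [0.03,-0.035,0,0,0,0,0],
])

```text
time_s: 1.1
ee_pos: [0.4436, -0.2617, 0.2053]
eef_rot: [-3.141, 0.0, -0.0]
force: [0.1, -0.4, 0.3]
grip_width: 0.0499
grip_force: 0.0
```

Call:
jog_arm([
  [0.0115,-0.0077,0.01,0,0,0,0],
  [0,0,0.04,0,0,0,0],
  [0,0,0.04,0,0,0,0],
  [0,0,0.025,0,0,0,0],
  [0,0,0.012,0,0,0,0],
])

```text
time_s: 1.6
ee_pos: [0.4529, -0.2554, 0.0757]
eef_rot: [-3.139, 0.003, -0.001]
force: [0.6, 0.8, 0.5]
grip_width: 0.047
grip_force: 0.0
```

Run:
```python
from h import *
a=shot('top','t1');b=shot('side','s1')
c=np.zeros((400,800,3),np.uint8);c[:,:400]=cv2.resize(a[192:292,220:320],(400,400),interpolation=2);c[:,400:]=cv2.resize(b[120:230,140:250],(400,400),interpolation=2)
cv2.imwrite('pics/c1.png',c[:,:,::-1]);print(ctrl.get_obs()['ee_pos'])
```

```text
[ 0.45348322 -0.25567941  0.07715835]
```

View pics/c1.png

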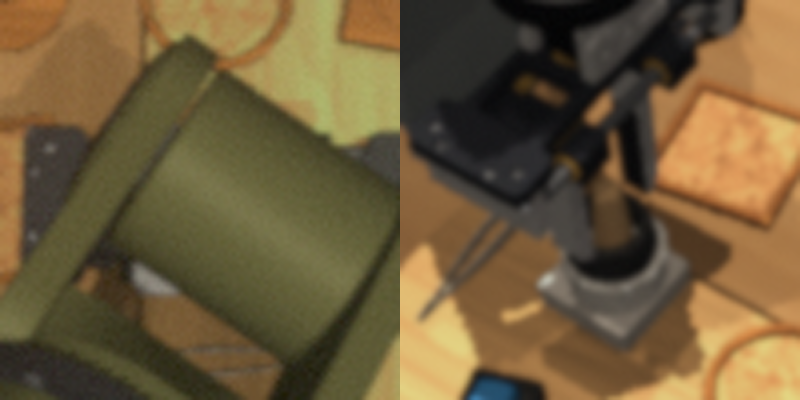

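The side crop shows the peg between the fingers, with the tips just above the cup. Closing now.

Call:
jog_arm([
  [0,0,0,0,0,0,-1],
  [0,0,0,0,0,0,-1],
  [0,0,0,0,0,0,-1],
  [0,0,0,0,0,0,-1],
  [0,0,0,0,0,0,-1],
], squeeze=15)

```text
time_s: 2.2
ee_pos: [0.4545, -0.2559, 0.0791]
eef_rot: [3.141, -0.001, -0.0]
force: [0.3, -0.3, 3.4]
grip_width: 0.0183
grip_force: 14.9
```

Call:
jog_arm([
  [0,0,-0.01,0,0,0,-1],
  [0,0,-0.015,0,0,0,-1],
  [0,0,-0.02,0,0,0,-1],
  [0,0,-0.02,0,0,0,-1],
  [0,0,0,0,0,0,-1],
])

```text
time_s: 2.7
ee_pos: [0.4552, -0.2563, 0.1464]
eef_rot: [3.139, -0.004, -0.0]
force: [0.1, 0.8, -0.4]
grip_width: 0.0181
grip_force: 14.8
```

Run:
```python
from h import *
b=shot('side','s2')
cv2.imwrite('pics/c2.png',cv2.resize(b[100:230,120:270],(600,520),interpolation=2)[:,:,::-1]);print(ctrl.get_obs()['ee_pos'])
```

```text
[ 0.45460217 -0.25590454  0.14459104]
```

View pics/c2.png

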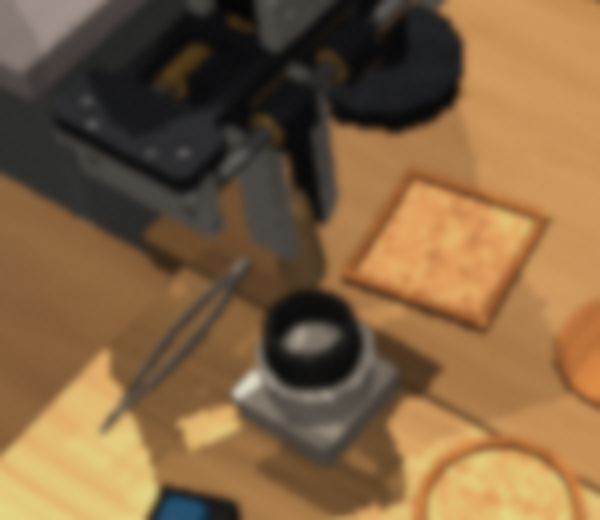

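The peg has come up and the cup, tin and block haven't shifted. Next, the socket.

Call:
jog_arm([
  [0.029,0.0283,0,0,0,0,-1],
  [0.029,0.0283,0,0,0,0,-1],
  [0.029,0.0283,0,0,0,0,-1],
  [0.029,0.0283,0,0,0,0,-1],
  [0,0,0,0,0,0,-1],
])

```text
time_s: 3.25
ee_pos: [0.5713, -0.3709, 0.1399]
eef_rot: [-3.14, 0.002, -0.001]
force: [-0.3, -0.3, -0.8]
grip_width: 0.0184
grip_force: 14.8
```

Call:
jog_arm([
  [0,0,0.03,0,0,0,-1],
  [0,0,0.03,0,0,0,-1],
  [0,0,0.02,0,0,0,-1],
  [0,0,0,0,0,0,-1],
  [0,0,0,0,0,0,-1],
])

```text
time_s: 3.75
ee_pos: [0.57, -0.3687, 0.0637]
eef_rot: [-3.141, 0.0, -0.0]
force: [-0.0, 0.4, 0.1]
grip_width: 0.0182
grip_force: 14.8
```

Run:
```python
from h import *
a=shot('top','t3');b=shot('side','s3')
c=np.zeros((400,800,3),np.uint8);c[:,:400]=cv2.resize(a[140:240,270:370],(400,400),interpolation=2);c[:,400:]=cv2.resize(b[200:300,160:260],(400,400),interpolation=2)
cv2.imwrite('pics/c3.png',c[:,:,::-1]);o=ctrl.get_obs();print(o['ee_pos'],o['eef_rot'])
```

```text
[ 0.57061572 -0.36911759  0.0649946 ] [ 3.14044170e+00 -1.61541273e-03 -9.45306017e-05]
```

View pics/c3.png

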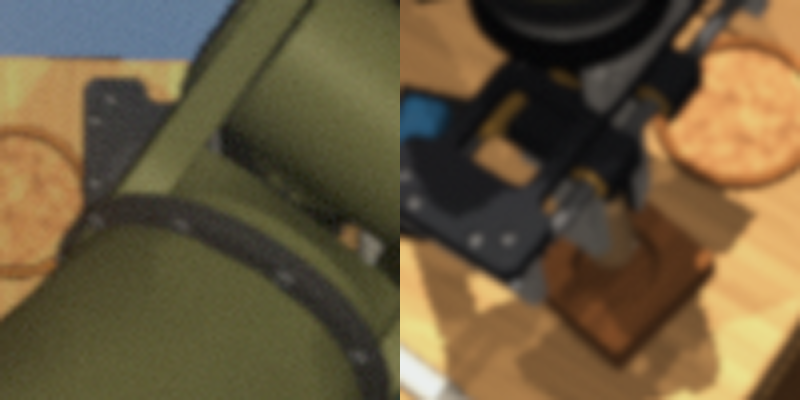

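The peg's foot, at about (618,250) in the crop, is over the hole, centred at about (616,263). Lowering and releasing.

Call:
jog_arm([
  [0,0,0.015,0,0,0,-1],
  [0,0,0.009,0,0,0,-1],
  [0,0,0.003,0,0,0,-1],
  [0,0,0,0,0,0,-1],
  [0,0,0,0,0,0,-1],
])

```text
time_s: 4.35
ee_pos: [0.5704, -0.3686, 0.0367]
eef_rot: [-3.141, -0.0, -0.0]
force: [-0.9, 3.0, 6.4]
grip_width: 0.0182
grip_force: 15.3
```

Call:
jog_arm([
  [0,0,0,0,0,0,0],
  [0,0,0,0,0,0,0],
  [0,0,0,0,0,0,0],
  [0,0,0,0,0,0,0],
  [0,0,0,0,0,0,0],
])

```text
time_s: 4.85
ee_pos: [0.5701, -0.3689, 0.0362]
eef_rot: [-3.141, 0.0, -0.0]
force: [0.1, -0.1, -1.0]
grip_width: 0.0468
grip_force: 0.0
```

Call:
jog_arm([
  [0,0,-0.015,0,0,0,0],
  [0,0,-0.03,0,0,0,0],
  [0,0,-0.04,0,0,0,0.6],
  [0,0,-0.03,0,0,0,0.6],
  [0,0,0,0,0,0,0.6],
])

```text
time_s: 5.35
ee_pos: [0.5717, -0.37, 0.158]
eef_rot: [3.136, -0.007, -0.0]
force: [-0.8, -0.5, -0.7]
grip_width: 0.0677
grip_force: 0.0
```

Call:
jog_arm([
  [-0.0292,-0.0285,0,0,0,0,0.6],
  [-0.0292,-0.0285,0,0,0,0,0.6],
  [-0.0292,-0.0285,0,0,0,0,0.6],
  [-0.0292,-0.0285,0,0,0,0,0.6],
  [0,0,0,0,0,0,0.6],
])

```text
time_s: 5.85
ee_pos: [0.4506, -0.2521, 0.1513]
eef_rot: [-3.14, 0.002, 0.001]
force: [0.3, 0.3, -0.1]
grip_width: 0.0752
grip_force: 0.0
```

Run:
```python
from h import *
b=shot('side','s4')
cv2.imwrite('pics/c4.png',cv2.resize(b[120:300,110:280],(566,600),interpolation=2)[:,:,::-1]);o=ctrl.get_obs();print(o['ee_pos'],o['eef_rot'])
```

```text
[ 0.45253019 -0.253854    0.15204808] [ 3.14149021e+00 -2.01133537e-04  5.24492957e-04]
```

View pics/c4.png

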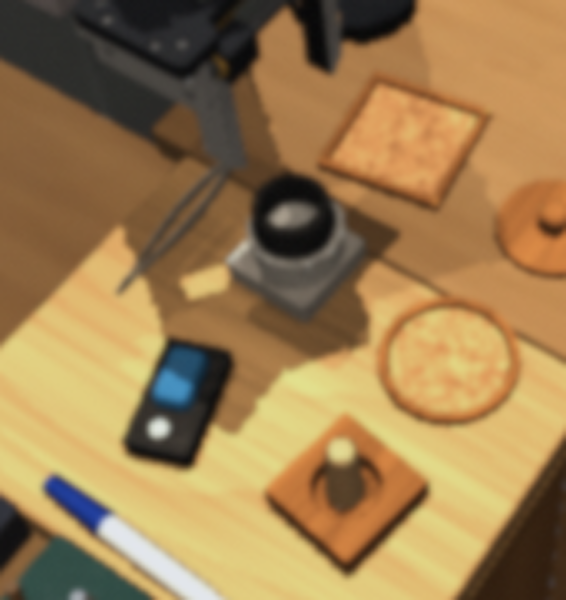

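The peg stands upright in the hole, peg top at about (342,452) in the crop. Now the cup.

Call:
jog_arm([
  [0.0015,0.0005,0.03,0,0,0,0.6],
  [0,0,0.03,0,0,0,0.6],
  [0,0,0.025,0,0,0,0.6],
  [0,0,0.0145,0,0,0,0.6],
  [0,0,0,0,0,0,0.6],
])

```text
time_s: 6.4
ee_pos: [0.4547, -0.2555, 0.0501]
eef_rot: [-3.14, 0.003, -0.0]
force: [-0.3, 0.2, 0.3]
grip_width: 0.0753
grip_force: 0.0
```

Call:
jog_arm([
  [0,0,0,0,0,0,-1],
  [0,0,0,0,0,0,-1],
  [0,0,0,0,0,0,-1],
  [0,0,0,0,0,0,-1],
  [0,0,0,0,0,0,-1],
], squeeze=10)

```text
time_s: 6.9
ee_pos: [0.4553, -0.2557, 0.0527]
eef_rot: [3.141, -0.001, -0.0]
force: [0.2, -1.0, 5.4]
grip_width: 0.0505
grip_force: 10.0
```

Call:
jog_arm([
  [0,0,-0.01,0,0,0,-1],
  [0,0,-0.02,0,0,0,-1],
  [0,0,-0.02,0,0,0,-1],
  [0,0,0,0,0,0,-1],
  [0,0,0,0,0,0,-1],
])

```text
time_s: 7.4
ee_pos: [0.4548, -0.2553, 0.102]
eef_rot: [3.141, -0.0, -0.0]
force: [-0.7, 0.6, -0.6]
grip_width: 0.0504
grip_force: 10.0
```

Call:
jog_arm([
  [0.0292,-0.0284,0,0,0,0,-1],
  [0.0292,-0.0284,0,0,0,0,-1],
  [0.0292,-0.0284,0,0,0,0,-1],
  [0.0292,-0.0284,0,0,0,0,-1],
  [0,0,0,0,0,0,-1],
])

```text
time_s: 7.9
ee_pos: [0.5734, -0.1385, 0.1004]
eef_rot: [-3.141, 0.001, 0.003]
force: [-0.4, -1.1, 1.4]
grip_width: 0.0505
grip_force: 10.0
```

Call:
jog_arm([
  [0,0,0.025,0,0,0,-1],
  [0,0,0.025,0,0,0,-1],
  [0,0,0.01,0,0,0,-1],
  [0,0,0,0,0,0,-1],
  [0,0,0,0,0,0,-1],
])

```text
time_s: 8.4
ee_pos: [0.5719, -0.1422, 0.0426]
eef_rot: [3.141, -0.0, -0.001]
force: [0.4, -0.0, 0.6]
grip_width: 0.0508
grip_force: 10.0
```

Run:
```python
from h import *
a=shot('top','t5');b=shot('side','s5')
c=np.zeros((500,800,3),np.uint8);c[:400,:400]=cv2.resize(a[140:240,170:270],(400,400),interpolation=2);c[:,400:]=cv2.resize(b[130:255,190:290],(400,500),interpolation=2)
cv2.imwrite('pics/c5.png',c[:,:,::-1]);o=ctrl.get_obs();print(o['ee_pos'],o['eef_rot'])
```

```text
[ 0.5722139  -0.14213233  0.04311401] [ 3.14111189e+00 -1.60657683e-03 -3.75935396e-04]
```

View pics/c5.png

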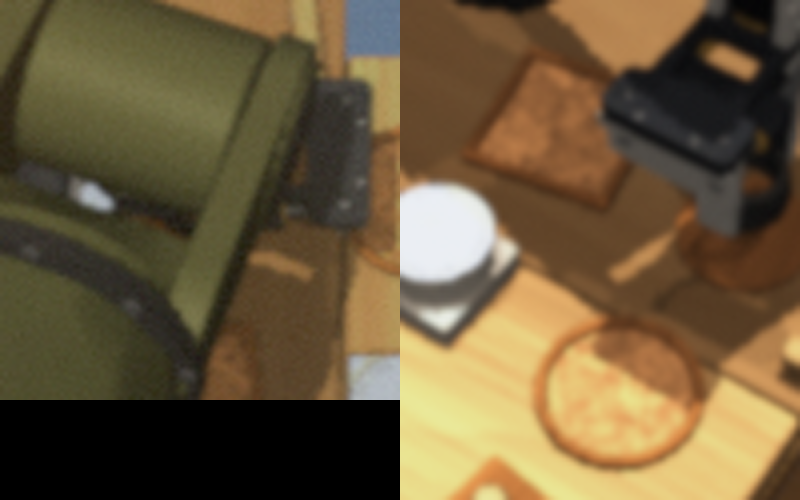

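The cup hangs level in the gripper over the stand, at about (765,215) in the crop, and the tin is undisturbed. Lowering it over the post and releasing.

Call:
jog_arm([
  [0,0,0.012,0,0,0,-1],
  [0,0,0.01,0,0,0,-1],
  [0,0,0.006,0,0,0,-1],
  [0,0,0.002,0,0,0,-1],
  [0,0,0,0,0,0,-1],
])

```text
time_s: 9.0
ee_pos: [0.5716, -0.1417, 0.0116]
eef_rot: [-3.141, 0.001, -0.0]
force: [0.4, 0.2, -0.1]
grip_width: 0.0507
grip_force: 10.0
```

Call:
jog_arm([
  [0,0,0,0,0,0,0.6],
  [0,0,0,0,0,0,0.6],
  [0,0,0,0,0,0,0.6],
  [0,0,0,0,0,0,0.6],
  [0,0,0,0,0,0,0.6],
])

```text
time_s: 9.5
ee_pos: [0.5718, -0.1418, 0.012]
eef_rot: [3.142, -0.0, -0.0]
force: [0.7, 0.0, 0.5]
grip_width: 0.0749
grip_force: 0.0
```

Call:
jog_arm([
  [0,0,-0.015,0,0,0,0.6],
  [0,0,-0.03,0,0,0,0.6],
  [0,0,-0.03,0,0,0,0.8],
  [0,0,-0.015,0,0,0,0.8],
  [0,0,0,0,0,0,0.8],
])

```text
time_s: 10.0
ee_pos: [0.5727, -0.1421, 0.1045]
eef_rot: [3.14, -0.004, -0.0]
force: [0.6, -0.9, -0.1]
grip_width: 0.0848
grip_force: 0.0
```

Call:
jog_arm([
  [-0.0295,0.0282,0,0,0,0,0.8],
  [-0.0295,0.0282,0,0,0,0,0.8],
  [-0.0295,0.0282,0,0,0,0,0.8],
  [-0.0295,0.0282,0,0,0,0,0.8],
  [0,0,0,0,0,0,0.8],
])

```text
time_s: 10.5
ee_pos: [0.4507, -0.2567, 0.1007]
eef_rot: [-3.141, 0.002, -0.004]
force: [0.0, 0.5, 0.4]
grip_width: 0.0846
grip_force: 0.0
```

Run:
```python
from h import *
b=shot('side','s6')
cv2.imwrite('pics/c6.png',cv2.resize(b[120:260,170:310],(600,600),interpolation=2)[:,:,::-1]);o=ctrl.get_obs();print(o['ee_pos'],o['eef_rot'])
```

```text
[ 0.45217029 -0.25553567  0.1009332 ] [-3.14068394e+00  1.43867205e-03 -3.23675550e-03]
```

View pics/c6.png

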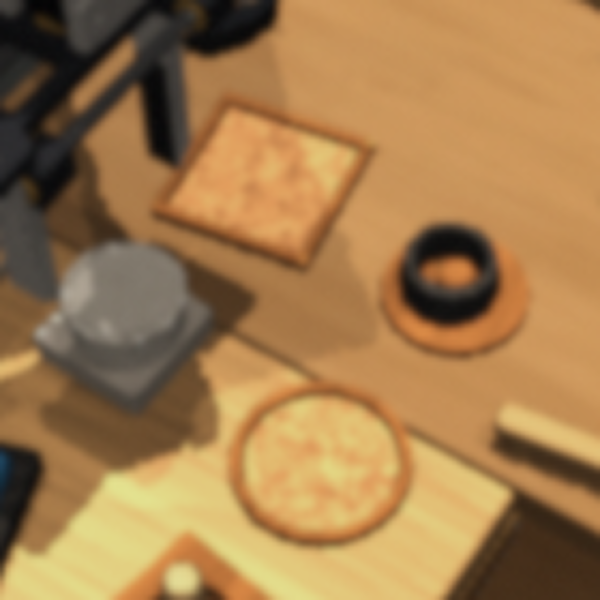

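Run:
```python
from h import *
s=600/140;S=lambda x,y:(170+(x+.5)/s-.5,120+(y+.5)/s-.5)
for n,p,z in[('cup top',(450,264),.032),('disc',(455,294),.006),('tin',(124,293),.047),('rtray',(321,462),.008)]:print(n,ray('side',S(*p),z).round(4))
```

```text
cup top [ 0.57   -0.1467  0.032 ]
disc [ 0.5731 -0.1444  0.006 ]
tin [ 0.4535 -0.2564  0.047 ]
rtray [ 0.5707 -0.2639  0.008 ]
```

The cup sits flat over the post, within about 4 mm of centre. Now the tin.

Call:
jog_arm([
  [0,0,0.025,0,0,0,0.8],
  [0,0,0.025,0,0,0,0.8],
  [0,0,0.016,0,0,0.003,0.8],
  [0,0,0.007,0,0,0,0.8],
  [0,0,0,0,0,0,0.8],
])

```text
time_s: 11.05
ee_pos: [0.4537, -0.2537, 0.0278]
eef_rot: [-3.14, 0.002, -0.002]
force: [0.1, -0.4, 0.5]
grip_width: 0.0846
grip_force: 0.0
```

Call:
jog_arm([
  [0,0,0,0,0,0,-1],
  [0,0,0,0,0,0,-1],
  [0,0,0,0,0,0,-1],
  [0,0,0,0,0,0,-1],
  [0,0,0,0,0,0,-1],
], squeeze=25)

```text
time_s: 11.55
ee_pos: [0.454, -0.2547, 0.0295]
eef_rot: [3.141, -0.001, -0.003]
force: [-0.6, 0.5, 5.6]
grip_width: 0.0597
grip_force: 25.0
```

Call:
jog_arm([
  [0,0,-0.01,0,0,0,-1],
  [0,0,-0.02,0,0,0,-1],
  [0,0,-0.02,0,0,0,-1],
  [0,0,0,0,0,0,-1],
  [0,0,0,0,0,0,-1],
])

```text
time_s: 12.05
ee_pos: [0.4536, -0.2546, 0.0788]
eef_rot: [3.141, -0.0, -0.003]
force: [0.0, -0.4, -1.6]
grip_width: 0.0593
grip_force: 25.0
```

Run:
```python
from h import *
b=shot('side','s7')
cv2.imwrite('pics/c7.png',cv2.resize(b[110:250,140:280],(600,600),interpolation=2)[:,:,::-1]);o=ctrl.get_obs();print(o['ee_pos'],o['eef_rot'],o['grip_force'])
```

```text
[ 0.4533329  -0.25437575  0.07823534] [-3.14109050e+00  7.85356171e-04 -3.21085768e-03] 24.999796450138092
```

View pics/c7.png

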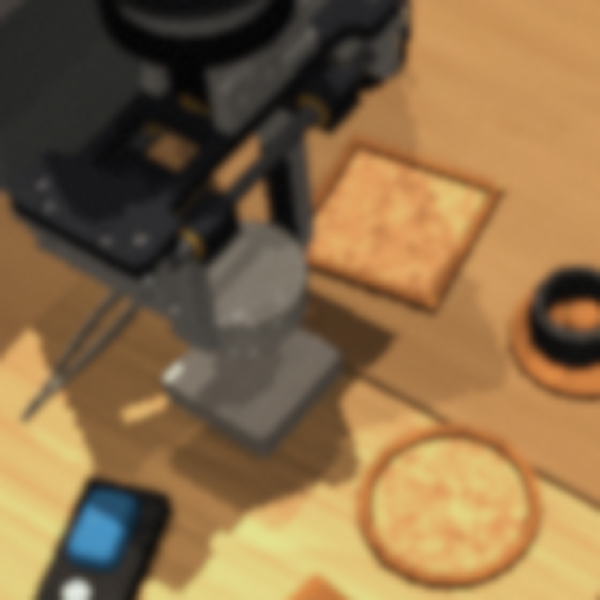

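The tin is held level and the steel block hasn't moved. Now the round tray.

Call:
jog_arm([
  [0.039,0.0027,0,0,0,0,-1],
  [0.039,0.0027,0,0,0,0,-1],
  [0.0385,0.0026,0,0,0,0,-1],
  [0,0,0.02,0,0,0,-1],
  [0,0,0.02,0,0,0,-1],
])

```text
time_s: 12.6
ee_pos: [0.5704, -0.2625, 0.0368]
eef_rot: [-3.141, 0.001, -0.002]
force: [-0.2, -0.2, -1.1]
grip_width: 0.0595
grip_force: 25.0
```

Call:
jog_arm([
  [0,0,0.012,0,0,0,-1],
  [0,0,0.008,0,0,0,-1],
  [0,0,0.004,0,0,0,-1],
  [0,0,0.002,0,0,0,-1],
  [0,0,0,0,0,0,-1],
])

```text
time_s: 13.1
ee_pos: [0.5704, -0.2631, 0.0135]
eef_rot: [3.141, -0.001, -0.003]
force: [-0.1, -0.5, -0.7]
grip_width: 0.0595
grip_force: 25.0
```

Call:
jog_arm([
  [0,0,0.001,0,0,0,-1],
  [0,0,0,0,0,0,0.7],
  [0,0,0,0,0,0,0.7],
  [0,0,0,0,0,0,0.7],
  [0,0,0,0,0,0,0.7],
])

```text
time_s: 13.6
ee_pos: [0.5702, -0.263, 0.012]
eef_rot: [3.142, -0.0, -0.003]
force: [-0.0, -0.1, 0.0]
grip_width: 0.0799
grip_force: 0.0
```

Call:
jog_arm([
  [0,0,0,0,0,0,0.7],
  [0,0,-0.015,0,0,0,0.7],
  [0,0,-0.03,0,0,0,0.7],
  [0,0,-0.02,0,0,0,0.7],
  [0,0,0,0,0,0,0.7],
])

```text
time_s: 14.1
ee_pos: [0.5717, -0.2637, 0.0811]
eef_rot: [3.139, -0.005, -0.003]
force: [0.6, -0.8, -0.4]
grip_width: 0.0796
grip_force: 0.0
```

Call:
jog_arm([
  [-0.04,-0.0025,0,0,0,0,0.7],
  [-0.04,-0.0025,0,0,0,0,0.7],
  [-0.04,-0.0025,0,0,0,0,0.7],
  [0,0,0,0,0,0,0.7],
  [0,0,0,0,0,0,0.7],
])

```text
time_s: 14.6
ee_pos: [0.4502, -0.2553, 0.0773]
eef_rot: [3.141, -0.001, -0.004]
force: [0.1, -0.0, -0.3]
grip_width: 0.0801
grip_force: 0.0
```

Run:
```python
from h import *
b=shot('side','s8')
cv2.imwrite('pics/c8.png',cv2.resize(b[120:260,140:280],(600,600),interpolation=2)[:,:,::-1]);o=ctrl.get_obs();print(o['ee_pos'],o['eef_rot'],o['grip_force'])
```

```text
[ 0.45089542 -0.25538823  0.07728162] [ 3.14110451e+00 -8.80782373e-04 -3.42563925e-03] 0.0
```

View pics/c8.png

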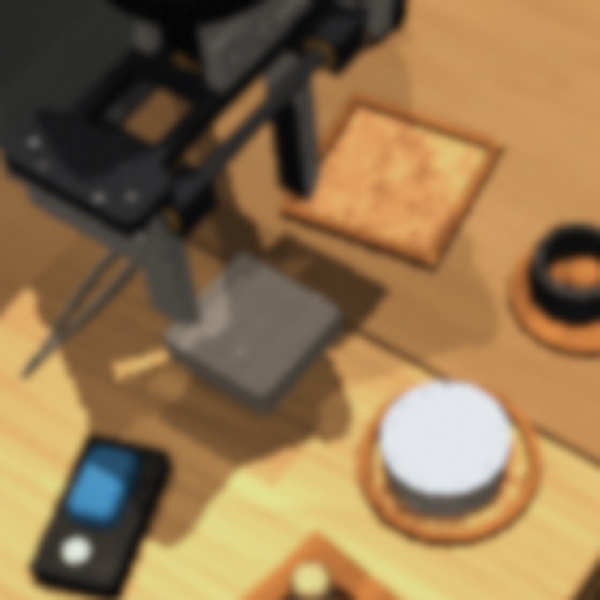

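The tin sits inside the round tray's rim. The steel block's sides are square to the gripper, so I'm taking it now.

Call:
jog_arm([
  [0,0,0.025,0,0,0.003,0.7],
  [0,0,0.02,0,0,0,0.7],
  [0,0,0.015,0,0,0,0.7],
  [0,0,0.009,0,0,0,0.7],
  [0,0,0,0,0,0,0.7],
])

```text
time_s: 15.15
ee_pos: [0.4504, -0.2548, 0.0068]
eef_rot: [-3.141, 0.001, -0.006]
force: [-0.3, -0.3, 0.6]
grip_width: 0.0798
grip_force: 0.0
```

Call:
jog_arm([
  [0,0,0,0,0,0,-1],
  [0,0,0,0,0,0,-1],
  [0,0,0,0,0,0,-1],
  [0,0,0,0,0,0,-1],
  [0,0,0,0,0,0,-1],
], squeeze=50)

```text
time_s: 15.65
ee_pos: [0.4507, -0.2554, 0.0087]
eef_rot: [3.141, -0.001, -0.006]
force: [1.1, -0.2, 5.6]
grip_width: 0.0628
grip_force: 49.9
```

Call:
jog_arm([
  [0,0,-0.005,0,0,0,-1],
  [0,0,-0.01,0,0,0,-1],
  [0,0,-0.015,0,0,0,-1],
  [0,0,-0.01,0,0,0,-1],
  [0,0,0,0,0,0,-1],
])

```text
time_s: 16.15
ee_pos: [0.4507, -0.2554, 0.0494]
eef_rot: [3.14, -0.002, -0.006]
force: [0.3, -0.4, -6.8]
grip_width: 0.0622
grip_force: 49.9
```

Run:
```python
from h import *
b=shot('side','s9')
cv2.imwrite('pics/c9.png',cv2.resize(b[110:250,140:280],(600,600),interpolation=2)[:,:,::-1]);o=ctrl.get_obs();print(o['ee_pos'],o['eef_rot'],o['grip_force'],o['grip_width'])
```

```text
[ 0.45031808 -0.25517982  0.0483879 ] [ 3.14111480e+00 -7.41839542e-04 -6.28303307e-03] 49.943121671676636 0.06256553700873041
```

View pics/c9.png

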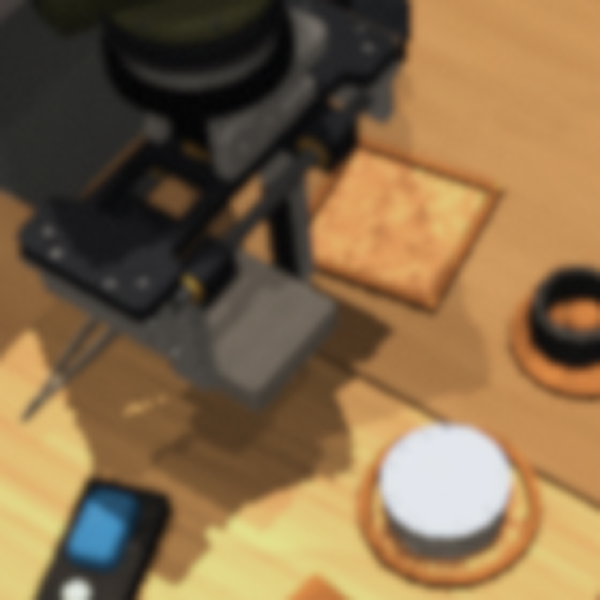

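The block is held level. Next, the square tray: shift in +y, then turn about 9.5°.

Call:
jog_arm([
  [0,-0.03,0,0,0,0,-1],
  [0,-0.03,0,0,0,0,-1],
  [0,-0.03,0,0,0,0,-1],
  [0,-0.0295,0,0,0,0,-1],
  [0,0,0,0,0,0,-1],
])

```text
time_s: 16.7
ee_pos: [0.4502, -0.1328, 0.0472]
eef_rot: [-3.14, 0.002, -0.004]
force: [-0.2, -0.1, -7.0]
grip_width: 0.0624
grip_force: 49.9
```

Call:
jog_arm([
  [0,0,0,0,0,-0.086,-1],
  [0,0,0,0,0,-0.086,-1],
  [0,0,0.01,0,0,0,-1],
  [0,0,0.005,0,0,0,-1],
  [0,0,0,0,0,0,-1],
])

```text
time_s: 17.2
ee_pos: [0.4502, -0.1355, 0.0316]
eef_rot: [-3.14, 0.002, 0.164]
force: [0.2, -0.3, -6.7]
grip_width: 0.0624
grip_force: 49.9
```

Run:
```python
from h import *
b=shot('side','s10')
cv2.imwrite('pics/c10.png',cv2.resize(b[100:220,170:290],(600,600),interpolation=2)[:,:,::-1]);o=ctrl.get_obs();print(o['ee_pos'],o['eef_rot'],o['grip_force'],o['grip_width'])
```

```text
[ 0.45050164 -0.13560081  0.03218504] [-3.14080817e+00  1.34173103e-03  1.64007268e-01] 49.94319498538971 0.06258370199376233
```

View pics/c10.png

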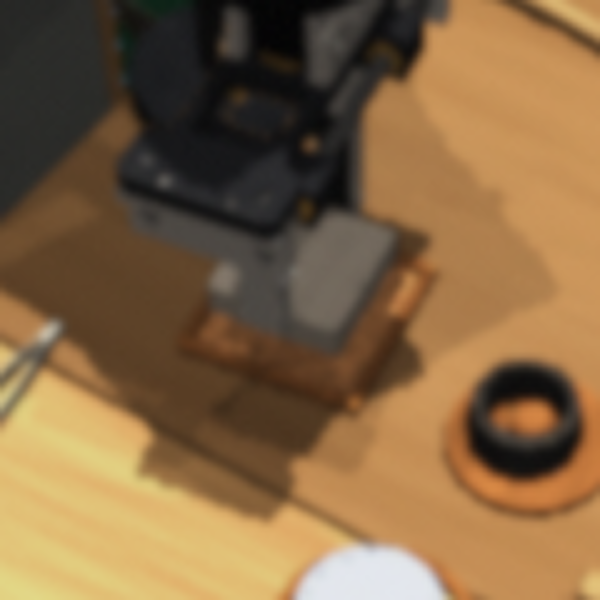

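The block is aligned over the tray, with its sides parallel to the rims. Lowering.

Call:
jog_arm([
  [0,0,0.008,0,0,0,-1],
  [0,0,0.006,0,0,0,-1],
  [0,0,0.004,0,0,0,-1],
  [0,0,0.002,0,0,0,-1],
  [0,0,0,0,0,0,-1],
])

```text
time_s: 17.75
ee_pos: [0.4508, -0.1355, 0.0127]
eef_rot: [-3.141, 0.0, 0.166]
force: [-0.4, -0.2, -7.8]
grip_width: 0.0622
grip_force: 49.9
```

Call:
jog_arm([
  [0,0,0.001,0,0,0,-1],
  [0,0,0,0,0,0,-1],
  [0,0,0,0,0,0,0.6],
  [0,0,0,0,0,0,0.6],
  [0,0,0,0,0,0,0.6],
])

```text
time_s: 18.25
ee_pos: [0.4514, -0.1358, 0.0124]
eef_rot: [3.141, -0.001, 0.166]
force: [-0.2, 0.0, 0.6]
grip_width: 0.0753
grip_force: 0.0
```

Call:
jog_arm([
  [0,0,0,0,0,0,0.6],
  [0,0,0,0,0,0,0.6],
  [0,0,-0.015,0,0,0,0.6],
  [0,0,-0.03,0,0,0,0.6],
  [0,0,-0.03,0,0,0,0.6],
])

```text
time_s: 18.75
ee_pos: [0.4506, -0.1355, 0.0877]
eef_rot: [-3.141, 0.001, 0.166]
force: [0.4, 0.2, 0.3]
grip_width: 0.0754
grip_force: 0.0
```

Call:
jog_arm([
  [0,0.02,-0.03,0,0,0,0.6],
  [-0.02,0.04,-0.02,0,0,0,0.6],
  [-0.02,0.04,0,0,0,0,0.6],
  [-0.02,0.04,0,0,0,0,0.6],
  [-0.02,0.04,0,0,0,0,0.6],
])

```text
time_s: 19.25
ee_pos: [0.401, -0.328, 0.1373]
eef_rot: [3.141, -0.0, 0.166]
force: [0.2, -0.4, -0.8]
grip_width: 0.0754
grip_force: 0.0
```

Call:
jog_arm([
  [-0.02,0.04,0,0,0,0,0.6],
  [-0.02,0.04,0,0,0,0,0.6],
  [-0.02,0.04,0,0,0,0,0.6],
  [0,0,0,0,0,0,0.6],
  [0,0,0,0,0,0,0.6],
])

```text
time_s: 19.75
ee_pos: [0.3619, -0.4548, 0.1365]
eef_rot: [-3.141, 0.0, 0.164]
force: [0.8, 1.3, 0.4]
grip_width: 0.0755
grip_force: 0.0
```

Run:
```python
from h import *
b=shot('side','s11')
cv2.imwrite('pics/c11.png',cv2.resize(b[120:300,130:310],(600,600),interpolation=2)[:,:,::-1]);o=ctrl.get_obs();print(o['ee_pos'],o['force'],o['grip_width'])
```

```text
[ 0.36238567 -0.45409067  0.13666722] [ 0.19239712 -0.18183799 -0.26845236] 0.0749612993911151
```

View pics/c11.png

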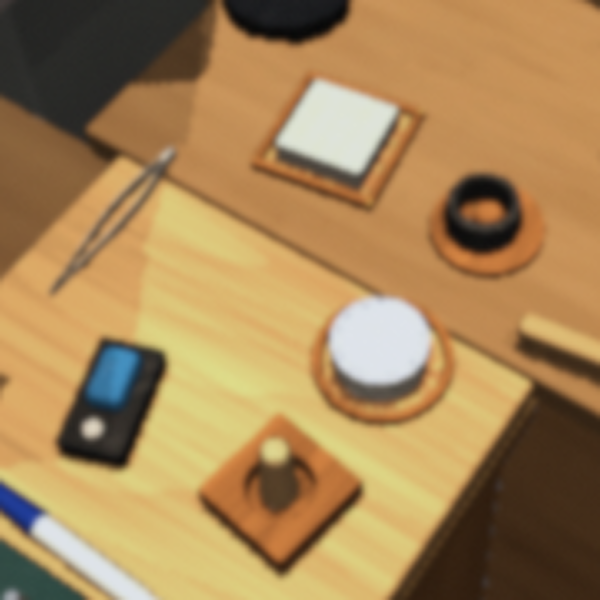

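All four pieces are seated: block (335,125), cup (483,213), tin (380,345) and peg (275,475) in the crop. The setting block is unmoved and the gripper is clear. Handing in.

```bash
python3 -c "
from station import ctrl
print(ctrl.hand_in())"
```

```text
the job is handed in; nothing more can be done
None
```

The peg, cup, tin and steel block are each seated upright in their holders and released, the setting block looks unmoved in the last picture, and the job was handed in at about 20 s with no verdict returned; by my count I viewed 16 pictures, two over the limit of 14.

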